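# Counter-hold the pivot bolt of the inspection camera

### The arm

A 6-joint arm with a two-finger parallel gripper is mounted at the origin on a cart in front of the work surface, level with it; the furniture and walls round the work are solid. World frame = base frame: x ahead of the robot, y to its left, z up, the work surface at z = 0. Lengths are in mm, angles in rad, forces in N, time in s.
With the tool pointing down it reaches from about 325 to 850 mm from the base axis. Payload 4.4 kg.
Tool frame: the origin (TCP) lies on the centre line of the jaws, within the pads' length; the fingertips stand 11 mm ahead of it and the grasp point (between the pads) lies 8 mm behind it; z points along the fingers, y is the line along which they close (so a half turn about z gives the same grasp; the last joint's range is limited). The gripper opens to 94 mm and grips with 3 to 60 N. Pads are 16 mm wide; open, the fingers measure 119 mm over their backs; the gripper's body (75 mm by 177 mm) begins 78 mm behind the grasp point.
Start: joints at [1.127, 0.207, 1.542, -0, 1.393, -0.15], TCP at [165.974, 550.527, 216.447] pointing down, gripper open.
Joint ranges: [-2.73, 2.73], [-0.86, 2.22], [0.23, 2.46], [-1.11, 4.25], [0.08, 2.63], [-2.82, 2.82]. Speed limits (rad/s): [2.79, 2.79, 3.14, 3.14, 3.14, 3.14].

### API

Orientations are given as a unit quaternion [w, x, y, z].
In Python, from workcell import arm gives the robot as it stands. The module is installed in compiled form; this text tells all that it offers.
- The arm moves only by the tool send_rows, never from a script. Its argument "plan" is a list of rows, each an object of numbers: "dx", "dy", "dz": the shift along the tool's x, y, z in m; "wx", "wy", "wz": the turn, a rotation vector about the tool's x, y, z in rad; "jaw": the finger opening in m, from 0 to 0.094. In form: [{"dx": .., "dy": .., "dz": .., "wx": .., "wy": .., "wz": .., "jaw": ..}, ...]. A call has 1 to 12 rows; each row is the pose to reach, as a shift and turn from the pose commanded when the call began, along the tool's axes at that moment; what a row does not reach only later rows make up. A row lasts 1/12 s, in which the tool goes at most 41.7 mm and 7.16 degrees, less where a joint would pass 70% of its speed; a pose out of reach is approached as far as the arm can. A call with a gripper value outside its range is refused whole. The fingers move at their own pace and stop on an object; "squeeze" is the grip in N (left out, the last holds). Time passes only in rows, so rows that repeat a pose let the fingers close. It gives the time, the measured TCP pose, the force, the opening and the grip force at its end, in the units of the state.
- arm.sense(): the state, without advancing time (a new reading comes with each control period).
- arm.capture(name): name is "scene" or "side" or "wrist"; returns (picture, depth): 384x512x3 uint8, red, green, blue; 384x512 float32, mm along the optical axis (not along the pixel's ray), 0 where there is no reading.
- arm.get_calibration(name): a dict with "intrinsics" (3x3 intrinsics, pixels), "camera_from_world" (4x4, takes a point from world to camera coordinates). Camera axes: x right, y up, looking along -z (the intrinsics and any distortion apply to the point x, -y, -z); pixel columns grow to the right and rows downward; lengths in mm; the calibration is good to about 2 mm. A picture is of the moment at which its call begins: read the wrist's pose just before it. get_calibration takes no time and is no camera call; for the wrist camera it gives the pose at the moment of the call.
- arm.job_done(): hands the job in; it is judged then, once.
The state is a dict: "t": time; "q": joint angles; "qvel": joint speeds; "joint_efforts": joint torques, N m; "ee_pos": TCP position; "ee_rot": TCP orientation; "contact_force": force on the tool from outside, world axes, zero at the start; "wrist_torque": the same for the moment, N m; "grip_width": finger opening in mm; "grip_force": force on a finger pad.
Only numpy, scipy, OpenCV 4.12 (cv2) and the standard library are available. Lean on these libraries where they do the work, as an engineer would, in place of code of your own. Each camera call takes 0.05 s, during which the arm holds its last target. There are 200 camera calls.

### The job

The clamp nut of the inspection camera's boom is loose and the camera has sagged. Reach down into the gap behind the front bracket, grip the hidden hex head of the pivot bolt across two flats, gently turn it so that the boom swings up until you feel it come against its upper stop screw, and keep it pressed there without forcing it, so that a colleague can tighten the nut in front; move the boom only by the bolt head and leave the other things on the bench undisturbed. Finish while still holding the bolt head: do not let go at the end.

Things in the scene. Friction and masses are not known exactly. Their poses are not given: they have to be found in the camera images.
- stand: camera stand, screwed down: grey base plate (125 x 235 mm) with an upright aluminium U-channel, open at the top and at both sides. Origin on the bench below the pivot axis, in the plane of the front bracket's back face; x = along the pivot axis, away from the robot, y = left along the bracket, z up (only its yaw changes). The pivot axis is 130 mm above the bench, the channel's floor 18 mm
- bracket_top (a point): top edge of the front bracket (the channel's front leg) above the axis, on its back face, 22 mm above the pivot axis. The bracket is 6 mm thick and 56 mm wide here, 90 mm wide from 30 mm below the axis downwards
- rear_top (a point): top edge of the channel's rear leg, on the face that looks at the bracket: 54 mm behind the bracket's back face (the width of the gap), 10 mm above the pivot axis. The leg is 6 mm thick and 90 mm wide
- bolt: steel pivot bolt, level, through the front bracket, fixed along its axis. Origin on the axis in the plane of the bracket's back face, x along the axis away from the robot; it turns with the boom. Behind the bracket: washers (x 0 to 7 mm, 36 mm across), then the hex head, 24 mm across flats, x 7 to 20 mm. Two flats stand upright, facing left and right, at joint pivot = -0.10, else tilted with it
- bolt_head (a point): middle of the hex head: on the pivot axis, 13.5 mm behind the back face of the front bracket. Grip here or up to 7 mm farther back, so that the fingers clear the bracket
- pivot (a joint): angle of bolt and boom together, rad, about the stand's x; 0 = boom level, positive = camera end (left) up. About -0.40 to -0.24 when sagged on the lower stop, about 0.05 to 0.25 against the upper stop, different each time. It turns freely; the boom's weight turns it back with 0.10 to 0.18 N m
- boom: aluminium bar 160 x 20 x 10 mm in front of the bracket, keyed to the bolt, with the black camera (35 mm thick, 66 mm tall) on its left end, 123 mm from the axis. Same frame as bolt; the bar spans x -19 to -9, y -56 to 104, z -10 to 10 mm. Never touch it: only the bolt
- upper_stop: brass-headed set screw standing in the dark lug on the front of the bracket, under the short right tail of the boom, 40 mm right of the axis; its height is set anew each time and does not move. Origin at the top of its round head. The boom is up when the tail's underside rests on it
- spanner: loose wrench, 180 mm long, lying on the bench
- mug_1: loose green mug, 86 x 118 x 96 mm, origin under its centre
- ipa_bottle: loose white cleaner bottle with red top, 57 mm across, 122 mm tall, origin under its centre
- spool: loose solder reel, 62 mm across, 32 mm tall, origin under its centre
- side_cutters: loose red-handled side cutters lying flat

How it is judged:
By the outcome, as a careful person would: the job done as asked, in the order asked, and still so for the second after the job is handed in, while the arm keeps its last pose, push and grip.
It also fails if it takes over 51 s, if anything falls off the work surface, if the arm or the gripper's body presses on something with over 40 N, if the wrist force passes 120 N, or if a joint passes its speed limit or range.

## Working session

There is one attempt and no reset: what is moved stays moved. The work goes in short steps, Python scripts to look and compute and a tool call to move; the robot and the scene stay as the last step left them, time stands still between calls to the robot, and variables do not carry over. Pictures are saved under pics/ and viewed, at most 10 in all, crops included, and the job is handed in when it is done.

Besides the shell and the picture viewer there is one more tool, called after "Emit:" as a command line: name --argument value ..., lists and objects as JSON in quotes. send_rows: Moves the arm, as the interface text tells. Its arguments: {"type":"object","properties":{"plan":{"type":"array","items":{"type":"object","properties":{"dx":{"type":"number"},"dy":{"type":"number"},"dz":{"type":"number"},"wx":{"type":"number"},"wy":{"type":"number"},"wz":{"type":"number"},"jaw":{"type":"number"}}}},"squeeze":{"type":"number"}},"required":["plan"]}

```bash
mkdir -p pics; cat > h.py <<'E'
import numpy as np, cv2
from workcell import arm
def grab(n):
    c=arm.get_calibration(n); p,d=arm.capture(n)
    K=np.array(c["intrinsics"]);T=np.array(c["camera_from_world"])
    np.savez(f"{n}.npz",p=p,d=d,K=K,T=T); return p,d,K,T
def load(n):
    z=np.load(f"{n}.npz"); return z["p"],z["d"],z["K"],z["T"]
def cloud(d,K,T):
    v,u=np.mgrid[:d.shape[0],:d.shape[1]]
    c=np.stack([(u-K[0,2])/K[0,0]*d,-(v-K[1,2])/K[1,1]*d,-d],-1)
    W=np.linalg.inv(T); w=c@W[:3,:3].T+W[:3,3]; w[d<=0]=np.nan; return w
def proj(P,K,T):
    c=np.atleast_2d(P)@T[:3,:3].T+T[:3,3]
    return np.stack([K[0,0]*c[:,0]/-c[:,2]+K[0,2],K[1,1]*-c[:,1]/-c[:,2]+K[1,2]],-1)
E
python3 - <<'E'
from h import *
s=arm.sense();print(s)
ims=[]
for n in["scene","side","wrist"]:
    p,d,K,T=grab(n);ims.append(p);print(n,np.linalg.inv(T)[:3,3].round(),K.round(1).tolist(),(d>0).mean(), list(arm.get_calibration(n)))
cv2.imwrite("pics/a.png",cv2.cvtColor(cv2.resize(ims[0],(768,576)),4))
cv2.imwrite("pics/b.png",cv2.cvtColor(cv2.resize(ims[1],(768,576)),4))
E
```

```text
{'t': 0.0, 'q': array([ 1.12749898e+00,  2.07427069e-01,  1.54294669e+00, -1.34068882e-05,
        1.39346679e+00, -1.50509215e-01]), 'qvel': array([-0.00039302,  0.00091365, -0.00025015,  0.00109399, -0.00013509,
        0.00036433]), 'joint_efforts': array([ 5.17541048e-05, -3.70895112e+01, -2.81402975e+01,  6.97786943e-02,
        3.64423566e-02, -1.92039811e-04]), 'ee_pos': array([165.64202758, 549.81545883, 215.29020481]), 'ee_rot': array([-3.22513563e-04,  1.45870456e-01,  9.89303061e-01, -1.07669954e-03]), 'contact_force': array([-0.5792528 , -0.86216313,  1.25503375]), 'wrist_torque': array([-0.03784061,  0.02086821, -0.04546947]), 'grip_force': 0.0, 'grip_width': 93.82918130139346}
scene [  277. -1096.   780.] [[457.1, 0.0, 251.8], [0.0, 457.1, 184.8], [0.0, 0.0, 1.0]] 0.9961293538411459 ['intrinsics', 'camera_from_world']
side [ 119. -942. 1028.] [[437.0, 0.0, 258.5], [0.0, 437.0, 195.2], [0.0, 0.0, 1.0]] 0.9957326253255209 ['intrinsics', 'camera_from_world']
wrist [ 95. 572. 383.] [[284.2, 0.0, 252.1], [0.0, 284.2, 194.3], [0.0, 0.0, 1.0]] 0.9961191813151041 ['intrinsics', 'camera_from_world']
```

View pics/a.png

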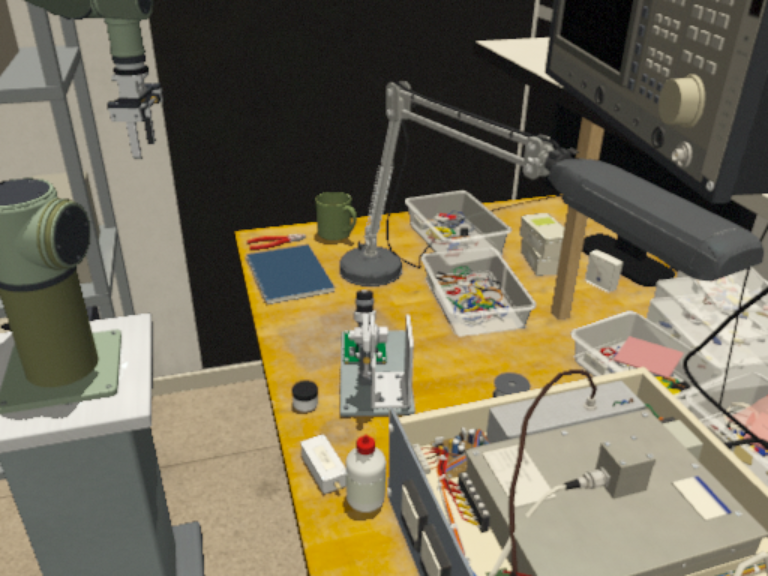

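View pics/b.png

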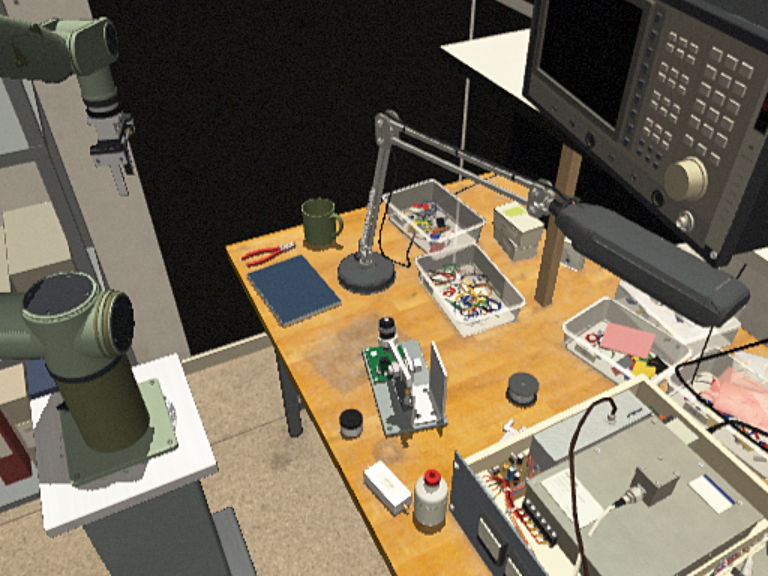

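The two overviews show the stand at about (375,375) in the scene view and (405,390) in the side view. The lamp is behind it at (370,260) and the bottle in front at (365,480). Next I measure the stand and crop it.

```bash
python3 - <<'E'
from h import *
out=[]
for n,(u0,v0) in {"scene":(215,180),"side":(230,200)}.items():
    p,d,K,T=load(n);w=cloud(d,K,T)
    c=p[v0:v0+105,u0:u0+75];out.append(cv2.resize(c,None,fx=5,fy=5,interpolation=2))
    for (u,v) in [(250,250),(238,262),(270,235),(273,222),(244,200),(257,255),(292,255),(282,235),(258,215)]:
        print(n,u,v,w[v,u].round())
cv2.imwrite("pics/c.png",cv2.cvtColor(np.hstack(out),4))
E
```

```text
scene 250 250 [ 535. -183.   19.]
scene 238 262 [ 494. -216.   13.]
scene 270 235 [ 579. -213.   81.]
scene 273 222 [ 577. -239.  139.]
scene 244 200 [ 539. -104.  125.]
scene 257 255 [ 547. -208.   19.]
scene 292 255 [ 644. -211.    0.]
scene 282 235 [ 644. -126.    5.]
scene 258 215 [609.  -8.   1.]
side 250 250 [ 500. -111.   16.]
side 238 262 [ 452. -125.   -1.]
side 270 235 [ 524. -195.  149.]
side 273 222 [630. -19.  -1.]
side 244 200 [590. 125.   0.]
side 257 255 [ 512. -135.   11.]
side 292 255 [ 571. -241.   87.]
side 282 235 [628. -85.  -2.]
side 258 215 [537. -95. 136.]
```

View pics/c.png

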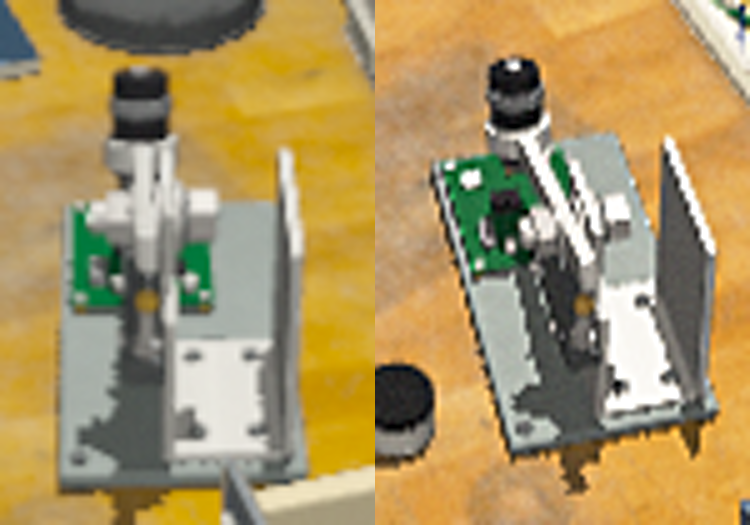

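The crop shows the bracket and boom running toward the viewer, the rear leg to the right, and the brass screw head. Now a metric fit of the stand, plus the lamp's extent.

```bash
python3 - <<'E'
from h import *
for n in["scene","side"]:
    p,d,K,T=load(n);w=cloud(d,K,T).reshape(-1,3)
    # obstacles in reach above z=160
    m=(w[:,2]>170)&(w[:,0]>150)&(w[:,0]<800)&(abs(w[:,1])<500)&(w[:,2]<700)
    q=w[m]; 
    for y in range(-400,500,100):
        k=q[(q[:,1]>=y)&(q[:,1]<y+100)]
        if len(k)>5: print(n,y,len(k),k.min(0).round(),k.max(0).round())
    r=(w[:,0]>440)&(w[:,0]<640)&(w[:,1]>-300)&(w[:,1]<-40)
    s=w[r]
    t=s[(s[:,2]>50)&(s[:,0]>560)]
    print("rear leg",len(t),np.nanmax(t[:,2]).round(),np.percentile(t,[2,50,98],axis=0).round())
    ft=t[(t[:,2]<132)&(t[:,2]>60)]
    A=np.c_[ft[:,1],np.ones(len(ft))]
    for _ in range(3):
        a=np.linalg.lstsq(A,ft[:,0],rcond=None)[0]; e=ft[:,0]-A@a; k=abs(e)<2*e.std(); ft,A=ft[k],A[k]
    print("x=a*y+b",a,e.std())
    top=s[(s[:,2]>110)&(s[:,0]<560)]
    print("bracket etc",len(top),np.percentile(top,[2,50,98],axis=0).round())
E
```

```text
scene -400 899 [ 772. -400.  376.] [ 800. -300.  427.]
scene -300 499 [ 769. -300.  372.] [ 800. -200.  437.]
scene -200 507 [ 761. -200.  368.] [ 800. -100.  435.]
scene -100 335 [ 730. -100.  372.] [771.  -0. 427.]
scene 0 260 [702.   1. 369.] [741. 100. 425.]
scene 100 855 [629. 101. 171.] [715. 200. 428.]
scene 200 180 [632. 200. 171.] [702. 217. 424.]
scene 300 35 [150. 380. 533.] [158. 399. 563.]
scene 400 483 [150. 400. 205.] [208. 500. 561.]
rear leg 215 142.0 [[ 565. -273.   53.]
 [ 571. -250.  112.]
 [ 586. -189.  141.]]
x=a*y+b [2.08968630e-01 6.23293903e+02] 1.1812337679372307
bracket etc 519 [[ 487. -263.  111.]
 [ 520. -216.  134.]
 [ 550.  -84.  154.]]
side -400 782 [ 771. -400.  374.] [ 800. -300.  427.]
side -300 494 [ 769. -300.  372.] [ 800. -200.  436.]
side -200 474 [ 760. -200.  366.] [ 799. -101.  434.]
side -100 330 [ 729. -100.  372.] [771.  -0. 429.]
side 0 271 [702.   0. 369.] [743.  99. 426.]
side 100 761 [633. 100. 170.] [719. 200. 429.]
side 200 166 [632. 200. 170.] [716. 224. 424.]
side 300 74 [150. 381. 533.] [158. 399. 611.]
side 400 735 [150. 400. 206.] [208. 500. 612.]
rear leg 294 143.0 [[ 565. -272.   54.]
 [ 574. -234.  106.]
 [ 585. -187.  141.]]
x=a*y+b [2.34962846e-01 6.28192101e+02] 0.5563627860202257
bracket etc 462 [[ 486. -262.  112.]
 [ 517. -210.  136.]
 [ 549.  -81.  154.]]
```

Emit:
send_rows --plan '[{"dx": -0.32, "dy": -0.31, "dz": -0.045, "wz": -0.075}, {"dx": -0.32, "dy": -0.31, "dz": -0.045, "wz": -0.075}, {"dx": -0.32, "dy": -0.31, "dz": -0.045, "wz": -0.075}, {"dx": -0.32, "dy": -0.31, "dz": -0.045, "wz": -0.075}, {"dx": -0.32, "dy": -0.31, "dz": -0.045, "wz": -0.075}, {"dx": -0.32, "dy": -0.31, "dz": -0.045, "wz": -0.075}, {"dx": -0.32, "dy": -0.31, "dz": -0.045, "wz": -0.075}, {"dx": -0.32, "dy": -0.31, "dz": -0.045, "wz": -0.075}, {"dx": -0.32, "dy": -0.31, "dz": -0.045, "wz": -0.075}, {"dx": -0.32, "dy": -0.31, "dz": -0.045, "wz": -0.075}, {"dx": -0.32, "dy": -0.31, "dz": -0.045, "wz": -0.075}, {"dx": -0.32, "dy": -0.31, "dz": -0.045, "wz": -0.075}]'

```text
$.plan[0]: bad value
```

Emit:
send_rows --plan '[{"dx": -0.028, "dy": -0.027, "dz": -0.004, "wx": 0, "wy": 0, "wz": -0.01, "jaw": 0.094}, {"dx": -0.056, "dy": -0.054, "dz": -0.008, "wx": 0, "wy": 0, "wz": -0.02, "jaw": 0.094}, {"dx": -0.084, "dy": -0.081, "dz": -0.012, "wx": 0, "wy": 0, "wz": -0.03, "jaw": 0.094}, {"dx": -0.112, "dy": -0.108, "dz": -0.016, "wx": 0, "wy": 0, "wz": -0.04, "jaw": 0.094}, {"dx": -0.14, "dy": -0.135, "dz": -0.02, "wx": 0, "wy": 0, "wz": -0.05, "jaw": 0.094}, {"dx": -0.168, "dy": -0.162, "dz": -0.024, "wx": 0, "wy": 0, "wz": -0.06, "jaw": 0.094}, {"dx": -0.196, "dy": -0.189, "dz": -0.028, "wx": 0, "wy": 0, "wz": -0.07, "jaw": 0.094}, {"dx": -0.224, "dy": -0.216, "dz": -0.032, "wx": 0, "wy": 0, "wz": -0.075, "jaw": 0.094}, {"dx": -0.252, "dy": -0.243, "dz": -0.036, "wx": 0, "wy": 0, "wz": -0.075, "jaw": 0.094}, {"dx": -0.28, "dy": -0.27, "dz": -0.04, "wx": 0, "wy": 0, "wz": -0.075, "jaw": 0.094}, {"dx": -0.308, "dy": -0.297, "dz": -0.044, "wx": 0, "wy": 0, "wz": -0.075, "jaw": 0.094}, {"dx": -0.32, "dy": -0.31, "dz": -0.045, "wx": 0, "wy": 0, "wz": -0.075, "jaw": 0.094}]'

```text
t: 1.15
ee_pos: [384.7, 158.0, 262.1]
ee_rot: [0.001, 0.11, 0.994, -0.001]
contact_force: [-0.6, 0.7, -0.4]
grip_width: 94.1
grip_force: 0.0
```

Emit:
send_rows --plan '[{"dx": -0.3, "dy": -0.34, "dz": 0, "wx": 0, "wy": 0, "wz": 0, "jaw": 0.094}, {"dx": -0.3, "dy": -0.34, "dz": 0, "wx": 0, "wy": 0, "wz": 0, "jaw": 0.094}, {"dx": -0.3, "dy": -0.34, "dz": 0, "wx": 0, "wy": 0, "wz": 0, "jaw": 0.094}, {"dx": -0.3, "dy": -0.34, "dz": 0, "wx": 0, "wy": 0, "wz": 0, "jaw": 0.094}, {"dx": -0.3, "dy": -0.34, "dz": 0, "wx": 0, "wy": 0, "wz": 0, "jaw": 0.094}, {"dx": -0.3, "dy": -0.34, "dz": 0, "wx": 0, "wy": 0, "wz": 0, "jaw": 0.094}, {"dx": -0.3, "dy": -0.34, "dz": 0, "wx": 0, "wy": 0, "wz": 0, "jaw": 0.094}, {"dx": -0.3, "dy": -0.34, "dz": 0, "wx": 0, "wy": 0, "wz": 0, "jaw": 0.094}, {"dx": -0.3, "dy": -0.34, "dz": 0, "wx": 0, "wy": 0, "wz": 0, "jaw": 0.094}, {"dx": -0.3, "dy": -0.34, "dz": 0, "wx": 0, "wy": 0, "wz": 0, "jaw": 0.094}, {"dx": -0.3, "dy": -0.34, "dz": 0, "wx": 0, "wy": 0, "wz": 0, "jaw": 0.094}, {"dx": -0.3, "dy": -0.34, "dz": 0, "wx": 0, "wy": 0, "wz": 0, "jaw": 0.094}]'

```text
t: 2.15
ee_pos: [603.6, -241.7, 258.9]
ee_rot: [-0.0, 0.111, 0.994, -0.001]
contact_force: [-0.9, 0.1, -0.1]
grip_width: 94.2
grip_force: 0.0
```

```bash
python3 - <<'E'
from h import *
s=arm.sense();print(s["t"],s["ee_pos"],s["ee_rot"],s["q"],s["contact_force"])
p,d,K,T=grab("wrist");print(np.linalg.inv(T).round(3))
cv2.imwrite("pics/d.png",cv2.cvtColor(cv2.resize(p,(768,576)),4))
E
```

```text
2.15 [ 603.5511431  -241.69184614  258.90138694] [-4.98078999e-04  1.11367698e-01  9.93778707e-01 -9.32017984e-04] [-0.51279061  0.33844552  1.28883226 -0.00210838  1.51450412 -1.86026958] [-0.88200014  0.12243854 -0.08927398]
[[ 2.22000e-01 -9.44000e-01 -2.46000e-01  5.31923e+02]
 [ 9.75000e-01  2.14000e-01  5.80000e-02 -2.24825e+02]
 [-2.00000e-03 -2.53000e-01  9.68000e-01  4.26399e+02]
 [ 0.00000e+00  0.00000e+00  0.00000e+00  1.00000e+00]]
```

View pics/d.png

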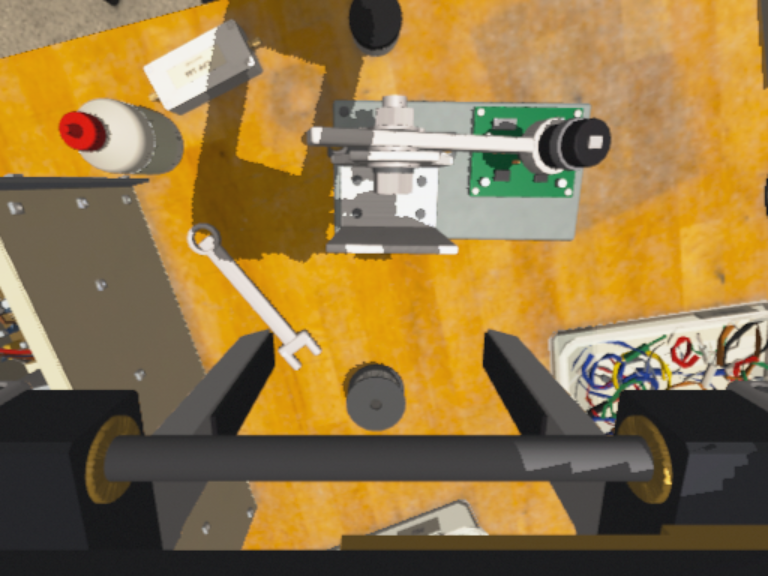

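The wrist view shows the whole stand. The hex head is at about (393,180) and the bracket top edge is the line at v≈155. The rear leg is at (390,245), with the boom at v≈138 and the camera at (580,140). The finger geometry is clear too. Now I fit these with depth.

```bash
python3 - <<'E'
from h import *
p,d,K,T=load("wrist");w=cloud(d,K,T)
cv2.imwrite("pics/e.png",cv2.cvtColor(cv2.resize(p[60:175,190:410],None,fx=3.5,fy=3.5,interpolation=2),4))
q=w[60:175,190:410].reshape(-1,3)
# rear top points: z 135-145
r=q[(q[:,2]>134)&(q[:,2]<148)&(q[:,0]>555)]
a=np.polyfit(r[:,1],r[:,0],1);print("rear",a,len(r),np.percentile(r,[2,50,98],axis=0).round(1))
yaw=-np.arctan(a[0]);print("yaw",yaw)
for yaw in [yaw]:
    R=np.array([[np.cos(yaw),np.sin(yaw)],[-np.sin(yaw),np.cos(yaw)]])
    o=np.array([521,-219]);s=np.c_[(q[:,:2]-o)@R.T,q[:,2]]
    for zlo,zhi,yl,yh in[(132,137,-80,80),(137,145,-80,80),(145,150,-40,40),(150,156,-35,35),(156,165,-60,60)]:
        k=s[(s[:,2]>zlo)&(s[:,2]<zhi)&(s[:,1]>yl)&(s[:,1]<yh)]
        h,e=np.histogram(k[:,0],bins=np.arange(-40,80,3));print(zlo,[(int(e[i]),int(h[i]),k[(k[:,0]>=e[i])&(k[:,0]<e[i+1]),1].min().round(),k[(k[:,0]>=e[i])&(k[:,0]<e[i+1]),1].max().round()) for i in range(len(h)) if h[i]>2])
E
```

```text
rear [2.41078516e-01 6.32112477e+02] 563 [[ 566.2 -267.6  134.7]
 [ 577.6 -225.9  139.1]
 [ 589.1 -184.7  140.5]]
yaw -0.23656450811388216
132 [(-40, 36, np.float64(-1.0), np.float64(14.0)), (-37, 35, np.float64(-1.0), np.float64(13.0)), (-34, 13, np.float64(-5.0), np.float64(13.0)), (-31, 9, np.float64(-5.0), np.float64(18.0)), (-28, 9, np.float64(-5.0), np.float64(18.0)), (-25, 9, np.float64(-5.0), np.float64(18.0)), (-22, 5, np.float64(-10.0), np.float64(22.0)), (-19, 42, np.float64(9.0), np.float64(28.0)), (-16, 48, np.float64(12.0), np.float64(34.0)), (-13, 55, np.float64(12.0), np.float64(33.0)), (-10, 24, np.float64(-19.0), np.float64(28.0)), (-1, 19, np.float64(-11.0), np.float64(32.0)), (2, 15, np.float64(-11.0), np.float64(24.0)), (5, 13, np.float64(-7.0), np.float64(19.0)), (8, 14, np.float64(-5.0), np.float64(19.0)), (11, 15, np.float64(-5.0), np.float64(19.0)), (14, 15, np.float64(-6.0), np.float64(19.0)), (17, 16, np.float64(-5.0), np.float64(19.0)), (20, 6, np.float64(-4.0), np.float64(16.0)), (53, 59, np.float64(-36.0), np.float64(49.0))]
137 [(-40, 11, np.float64(3.0
[... 1274 characters left out ...]
0), np.float64(13.0)), (-7, 27, np.float64(-22.0), np.float64(34.0)), (-4, 9, np.float64(-22.0), np.float64(34.0)), (-1, 68, np.float64(-20.0), np.float64(33.0)), (2, 27, np.float64(-0.0), np.float64(13.0))]
150 [(-19, 39, np.float64(-35.0), np.float64(-23.0)), (-16, 47, np.float64(-35.0), np.float64(-19.0)), (-13, 44, np.float64(-35.0), np.float64(-21.0)), (-10, 16, np.float64(-34.0), np.float64(-25.0)), (-7, 105, np.float64(-21.0), np.float64(33.0)), (-4, 189, np.float64(-22.0), np.float64(34.0)), (-1, 64, np.float64(-21.0), np.float64(32.0))]
156 [(-19, 5, np.float64(-43.0), np.float64(-41.0)), (-16, 6, np.float64(-44.0), np.float64(-41.0)), (-13, 7, np.float64(-44.0), np.float64(-39.0))]
```

View pics/e.png

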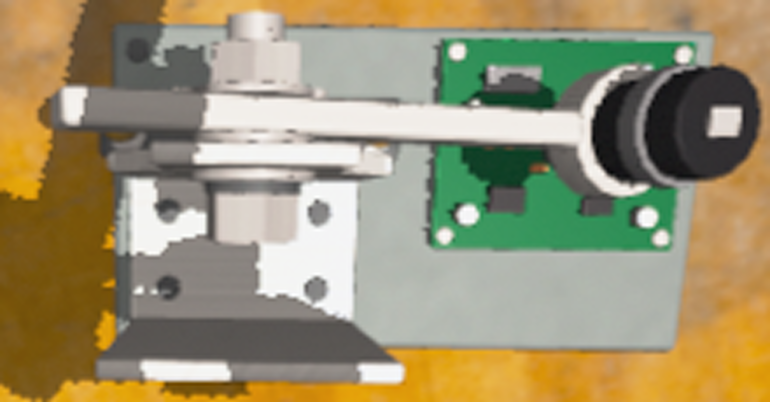

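```bash
cat > m.py <<'E'
from h import *
def meas(n,yaw,o,win=None):
    p,d,K,T=load(n);q=cloud(d,K,T).reshape(-1,3);q=q[~np.isnan(q[:,0])]
    R=np.array([[np.cos(yaw),np.sin(yaw)],[-np.sin(yaw),np.cos(yaw)]])
    s=np.c_[(q[:,:2]-o)@R.T,q[:,2]];x,y,z=s.T
    print(n)
    k=(x>-14)&(x<12)&(abs(y)<40)&(z>149.5)&(x>-8.5); b=s[k]
    print(" bracket top n",len(b),"x pct",np.percentile(b[:,0],[3,97]).round(1),"y",np.percentile(b[:,1],[1,99]).round(1),"z",np.median(b[:,2]).round(1),"slope",np.polyfit(b[:,1],b[:,0],1)[0].round(3))
    k=(x>45)&(x<70)&(abs(y)<60)&(z>136); b=s[k]
    print(" rear top n",len(b),"x pct",np.percentile(b[:,0],[3,97]).round(1),"y",np.percentile(b[:,1],[1,99]).round(1),"z",np.median(b[:,2]).round(1),"slope",np.polyfit(b[:,1],b[:,0],1)[0].round(3))
    k=(x>8)&(x<19)&(abs(y)<16)&(z>125)&(z<150); b=s[k]
    if len(b)>20:
        print(" head y",np.percentile(b[:,1],[1,99]).round(1),"zmax",np.percentile(b[:,2],98).round(1))
        for lo in range(-14,14,2):
            c=b[(b[:,1]>=lo)&(b[:,1]<lo+2)]
            if len(c)>3: print("  ",lo+1,np.median(c[:,2]).round(1),len(c))
    k=(x>10)&(x<30)&(abs(y)<12)&(z>125); b=s[k]; print(" head end x",np.percentile(b[:,0],98).round(1) if len(b) else None)
    for yl,yh in((-50,-22),(22,90)):
        k=(x>-18)&(x<-10)&(y>yl)&(y<yh)&(abs(z-130+.3*y)<30); b=s[k]
        if len(b)>10:
            c=np.polyfit(b[:,1],b[:,2],1)
            for _ in range(4):
                e=b[:,2]-np.polyval(c,b[:,1]);b=b[abs(e)<3];c=np.polyfit(b[:,1],b[:,2],1)
            print(" boom",yl,len(b),"ang",np.arctan(c[0]).round(3),"z0",c[1].round(1),"axis z",(c[1]-10/np.cos(np.arctan(c[0]))).round(1))
E
python3 - <<'E'
from m import *
yaw=-.2366;o=np.array([521,-219])+6.3*np.array([-np.sin(yaw),np.cos(yaw)]);print(o)
for n in("wrist","scene","side"): meas(n,yaw,o)
E
```

```text
[ 522.47671187 -212.87551455]
wrist
 bracket top n 395 x pct [-5.5 -0. ] y [-27.  27.] z 151.2 slope 0.004
 rear top n 34587 x pct [51.2 67. ] y [-59.3  55.6] z 365.3 slope -0.022
 head y [-13.2  12.9] zmax 143.2
   -13 129.3 23
   -11 136.9 24
   -9 139.0 24
   -7 139.6 24
   -5 140.5 24
   -3 140.9 23
   -1 141.5 24
   1 142.2 24
   3 142.6 23
   5 141.0 23
   7 138.9 22
   9 137.2 22
   11 134.8 22
   13 134.3 11
 head end x 20.4
 boom -50 292 ang -0.315 z0 140.1 axis z 129.6
 boom 22 514 ang -0.324 z0 139.8 axis z 129.2
scene
 bracket top n 35 x pct [-4.7  0.7] y [-30.1  23.9] z 151.7 slope -0.006
 rear top n 55 x pct [54.8 60.4] y [-47.2  40.8] z 139.9 slope 0.0
 head y [-15.1   1.7] zmax 144.2
   -13 134.5 5
   -11 137.2 6
   -7 141.4 4
   -3 142.2 4
   1 141.8 4
 head end x 20.3
 boom -50 1 ang -1.22 z0 73.8 axis z 44.7
 boom 22 25 ang -0.318 z0 139.6 axis z 129.1
side
 bracket top n 27 x pct [-6.  -0.5] y [-28.8  23.6] z 151.5 slope -0.02
 rear top n 53 x pct [53.7 59.4] y [-45.8  38.9] z 138.9 slope -0.007
 head y [-15.6   6.6] zmax 144.6
   -13 131.8 6
   -11 136.1 8
   -5 140.9 4
 head end x 20.5
 boom -50 4 ang -0.286 z0 140.0 axis z 129.6
 boom 22 34 ang -0.329 z0 140.1 axis z 129.5m.py:23: RankWarning: Polyfit may be poorly conditioned
  e=b[:,2]-np.polyval(c,b[:,1]);b=b[abs(e)<3];c=np.polyfit(b[:,1],b[:,2],1)
m.py:23: RankWarning: Polyfit may be poorly conditioned
  e=b[:,2]-np.polyval(c,b[:,1]);b=b[abs(e)<3];c=np.polyfit(b[:,1],b[:,2],1)
m.py:23: RankWarning: Polyfit may be poorly conditioned
  e=b[:,2]-np.polyval(c,b[:,1]);b=b[abs(e)<3];c=np.polyfit(b[:,1],b[:,2],1)
m.py:23: RankWarning: Polyfit may be poorly conditioned
  e=b[:,2]-np.polyval(c,b[:,1]);b=b[abs(e)<3];c=np.polyfit(b[:,1],b[:,2],1)
```

```bash
cat > g.py <<'E'
from h import *
from scipy.spatial.transform import Rotation as Ro
YAW=-.238;O=np.array([522.3,-213.9]);ZA=129.6
def target(theta,back,xg=18,O=O):
    Rs=Ro.from_euler('z',YAW)*Ro.from_euler('x',theta)
    Rt=Rs*Ro.from_matrix(np.array([[-1,0,0],[0,1,0],[0,0,-1.]]).T)
    g=np.r_[O,ZA]+Ro.from_euler('z',YAW).apply([xg,0,0])
    return g+Rt.apply([0,0,8-back]),Rt
def rel(P,R,s=None):
    s=s or arm.sense();q=s["ee_rot"];C=Ro.from_quat([q[1],q[2],q[3],q[0]])
    return C.inv().apply(P-s["ee_pos"]).round(1),(C.inv()*R).as_rotvec().round(3)
E
python3 - <<'E'
from g import *
P,R=target(-.22,70);print(P,rel(P,R))
E
```

```text
[ 542.98248737 -204.99483187  190.10564186] (array([65.2, 19.5, 69.2]), array([ 0.22 , -0.001,  0.017]))
```

Emit:
send_rows --plan '[{"dx": 0.016, "dy": 0.005, "dz": 0.012, "wx": 0.055, "wy": 0, "wz": 0.004, "jaw": 0.07}, {"dx": 0.032, "dy": 0.01, "dz": 0.03, "wx": 0.11, "wy": 0, "wz": 0.008, "jaw": 0.07}, {"dx": 0.048, "dy": 0.015, "dz": 0.045, "wx": 0.165, "wy": 0, "wz": 0.012, "jaw": 0.07}, {"dx": 0.065, "dy": 0.0195, "dz": 0.06, "wx": 0.22, "wy": 0, "wz": 0.017, "jaw": 0.07}, {"dx": 0.065, "dy": 0.0195, "dz": 0.069, "wx": 0.22, "wy": 0, "wz": 0.017, "jaw": 0.07}, {"dx": 0.065, "dy": 0.0195, "dz": 0.069, "wx": 0.22, "wy": 0, "wz": 0.017, "jaw": 0.07}, {"dx": 0.065, "dy": 0.0195, "dz": 0.069, "wx": 0.22, "wy": 0, "wz": 0.017, "jaw": 0.07}, {"dx": 0.065, "dy": 0.0195, "dz": 0.069, "wx": 0.22, "wy": 0, "wz": 0.017, "jaw": 0.07}]'

```text
t: 2.87
ee_pos: [544.5, -203.2, 194.1]
ee_rot: [-0.01, 0.117, 0.987, -0.109]
contact_force: [-0.0, 0.1, 0.3]
grip_width: 70.0
grip_force: 0.0
```

```bash
python3 - <<'E'
from m import *
from g import target,rel
p,d,K,T=grab("wrist")
s=arm.sense();print(s["t"],s["ee_pos"],s["grip_width"],s["contact_force"])
P,R=target(-.22,70);print("resid",rel(P,R,s)); P,R=target(-.22,0);print("to grasp",rel(P,R,s))
d=d.copy();w=cloud(d,K,T);d[w[...,2]>175]=0;np.savez("wrist.npz",p=p,d=d,K=K,T=T)
meas("wrist",-.238,np.array([522.3,-213.9]))
cv2.imwrite("pics/f.png",cv2.cvtColor(cv2.resize(p,(768,576)),4))
E
```

```text
2.9167 [ 544.62094577 -203.48886833  194.29006097] 70.02013416551479 [-0.03118798 -1.27557659  0.04166839]
resid (array([ 1.3, -0.9,  4.5]), array([-0.   ,  0.006,  0.001]))
to grasp (array([ 1.7, -0.9, 74.5]), array([-0.   ,  0.006,  0.001]))
wrist
 bracket top n 517 x pct [-6.  -0.5] y [-26.2  28.4] z 151.1 slope -0.004
 rear top n 738 x pct [53.7 59.3] y [-42.6  44.6] z 138.9 slope -0.002
 head y [-9.3 13.6] zmax 143.0
   -9 138.5 18
   -7 139.3 25
   -5 139.8 26
   -3 140.2 29
   -1 141.0 31
   1 141.9 31
   3 142.5 26
   5 141.8 38
   7 139.7 38
   9 137.9 35
   11 136.4 31
   13 134.5 35
 head end x 20.0
 boom -50 293 ang -0.286 z0 141.1 axis z 130.7
 boom 22 821 ang -0.323 z0 140.0 axis z 129.5
```

View pics/f.png

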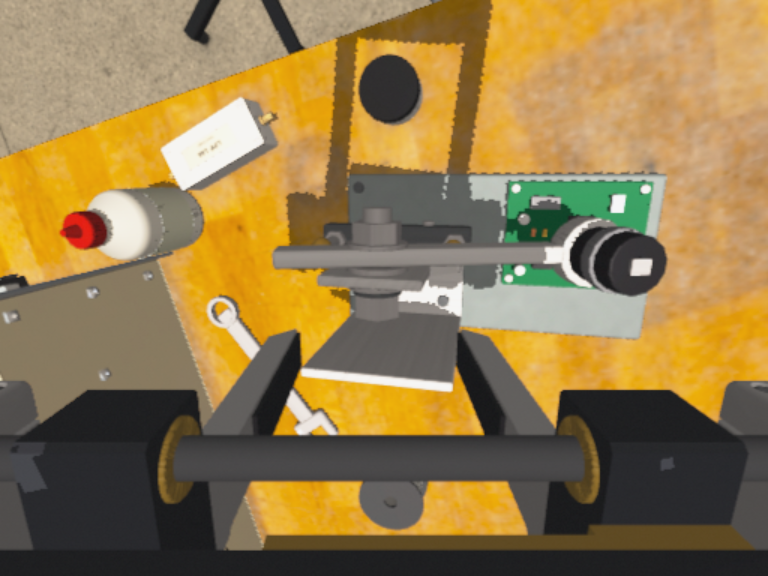

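The second wrist place confirms the axis within 1 mm (bracket centre y about +1) and the pivot at about -0.32 rad. The fingers straddle the stand symmetrically, so I go down.

Emit:
send_rows --plan '[{"dx": 0.0017, "dy": 0, "dz": 0.015, "wx": 0, "wy": 0.006, "wz": 0, "jaw": 0.07}, {"dx": 0.0017, "dy": 0, "dz": 0.03, "wx": 0, "wy": 0.006, "wz": 0, "jaw": 0.07}, {"dx": 0.0017, "dy": 0, "dz": 0.04, "wx": 0, "wy": 0.006, "wz": 0, "jaw": 0.07}, {"dx": 0.0017, "dy": 0, "dz": 0.05, "wx": 0, "wy": 0.006, "wz": 0, "jaw": 0.07}, {"dx": 0.0017, "dy": 0, "dz": 0.06, "wx": 0, "wy": 0.006, "wz": 0, "jaw": 0.065}, {"dx": 0.0017, "dy": 0, "dz": 0.068, "wx": 0, "wy": 0.006, "wz": 0, "jaw": 0.06}, {"dx": 0.0017, "dy": 0, "dz": 0.0745, "wx": 0, "wy": 0.006, "wz": 0, "jaw": 0.05}, {"dx": 0.0017, "dy": 0, "dz": 0.0745, "wx": 0, "wy": 0.006, "wz": 0, "jaw": 0.04}, {"dx": 0.0017, "dy": 0, "dz": 0.0745, "wx": 0, "wy": 0.006, "wz": 0, "jaw": 0.034}, {"dx": 0.0017, "dy": 0, "dz": 0.0745, "wx": 0, "wy": 0.006, "wz": 0, "jaw": 0.032}]'

```text
t: 3.75
ee_pos: [538.2, -217.9, 120.3]
ee_rot: [-0.014, 0.117, 0.987, -0.109]
contact_force: [0.5, -0.6, 0.0]
grip_width: 36.9
grip_force: 0.0
```

```bash
python3 - <<'E'
from g import *
s=arm.sense();print(s["t"],s["ee_pos"],s["grip_width"],s["contact_force"],s["wrist_torque"])
P,R=target(-.22,0,O=O+np.array([.24,.97]));print("to grasp",rel(P,R,s))
E
```

```text
3.75 [ 538.24007234 -217.92641645  120.26900224] 36.86474198920976 [ 0.5467128  -0.62489162  0.03171731] [ 0.10046752 -0.02928213 -0.00350648]
to grasp (array([-1.6, -0.9, -1.4]), array([-0.   , -0.002,  0.003]))
```

Emit:
send_rows --plan '[{"dx": -0.0015, "dy": -0.0005, "dz": -0.001, "wx": 0, "wy": 0, "wz": 0, "jaw": 0.03}, {"dx": -0.0015, "dy": -0.0005, "dz": -0.001, "wx": 0, "wy": 0, "wz": 0, "jaw": 0.028}, {"dx": -0.0015, "dy": -0.0005, "dz": -0.001, "wx": 0, "wy": 0, "wz": 0, "jaw": 0.026}, {"dx": -0.0015, "dy": -0.0005, "dz": -0.001, "wx": 0, "wy": 0, "wz": 0, "jaw": 0.024}, {"dx": -0.0015, "dy": -0.0005, "dz": -0.001, "wx": 0, "wy": 0, "wz": 0, "jaw": 0.022}, {"dx": -0.0015, "dy": -0.0005, "dz": -0.001, "wx": 0, "wy": 0, "wz": 0, "jaw": 0.02}, {"dx": -0.0015, "dy": -0.0005, "dz": -0.001, "wx": 0, "wy": 0, "wz": 0, "jaw": 0.02}, {"dx": -0.0015, "dy": -0.0005, "dz": -0.001, "wx": 0, "wy": 0, "wz": 0, "jaw": 0.02}]' --squeeze 20

```text
t: 4.42
ee_pos: [539.5, -219.6, 121.8]
ee_rot: [-0.014, 0.117, 0.987, -0.11]
contact_force: [-1.0, -4.8, 4.2]
grip_width: 23.7
grip_force: 20.0
```

```bash
python3 - <<'E'
from g import *
s=arm.sense();print(s["t"],s["ee_pos"],s["grip_width"],s["grip_force"],s["contact_force"],s["wrist_torque"])
P,R=target(-.22,0,O=O+np.array([.24,.97]));print("to grasp",rel(P,R,s))
E
```

```text
4.4167 [ 539.52598226 -219.55453739  121.7571298 ] 23.677554931773553 20.000200920912903 [-1.02164139 -4.84588125  4.21532249] [-0.94647321  0.25094883  0.02108476]
to grasp (array([ 0.1,  0.7, -0.2]), array([-0.002, -0.002,  0.003]))
```

Emit:
send_rows --plan '[{"dx": 0, "dy": -0.0004, "dz": -0.0003, "wx": 0, "wy": 0, "wz": 0, "jaw": 0.02}, {"dx": 0, "dy": -0.0005, "dz": -0.0003, "wx": 0, "wy": 0, "wz": 0, "jaw": 0.02}, {"dx": 0, "dy": -0.0004, "dz": -0.0003, "wx": -0.015, "wy": 0, "wz": 0, "jaw": 0.02}, {"dx": 0, "dy": -0.0003, "dz": -0.0003, "wx": -0.03, "wy": 0, "wz": 0, "jaw": 0.02}, {"dx": 0, "dy": -0.0001, "dz": -0.0003, "wx": -0.045, "wy": 0, "wz": 0, "jaw": 0.02}, {"dx": 0, "dy": 0.0, "dz": -0.0003, "wx": -0.06, "wy": 0, "wz": 0, "jaw": 0.02}, {"dx": 0, "dy": 0.0002, "dz": -0.0003, "wx": -0.08, "wy": 0, "wz": 0, "jaw": 0.02}, {"dx": 0, "dy": 0.0003, "dz": -0.0003, "wx": -0.1, "wy": 0, "wz": 0, "jaw": 0.02}, {"dx": 0, "dy": 0.0005, "dz": -0.0003, "wx": -0.12, "wy": 0, "wz": 0, "jaw": 0.02}, {"dx": 0, "dy": 0.0005, "dz": -0.0003, "wx": -0.12, "wy": 0, "wz": 0, "jaw": 0.02}]' --squeeze 40

```text
t: 5.25
ee_pos: [539.8, -218.6, 121.6]
ee_rot: [-0.007, 0.118, 0.992, -0.049]
contact_force: [-0.9, -3.8, 3.0]
grip_width: 23.5
grip_force: 40.0
```

```bash
cat > st.py <<'E'
from g import *
s=arm.sense();q=s["ee_rot"];C=Ro.from_quat([q[1],q[2],q[3],q[0]])
zt=C.apply([0,0,1]);Y=Ro.from_euler('z',YAW)
th=np.arctan2(Y.inv().apply(zt)[1],-zt[2])
G=s["ee_pos"]-8*zt
F=Y.inv().apply(s["contact_force"]);M=Y.inv().apply(s["wrist_torque"])
B=np.r_[O+np.array([.24,.97]),ZA]
print("t",s["t"],"theta",th.round(4),"pivot~",(th-.1).round(3),"grasp-bolt(stand)",Y.inv().apply(G-B).round(2),"w",s["grip_width"].round(2),s["grip_force"].round(1))
print("F stand",F.round(2),"M stand",M.round(3),"tool F",C.inv().apply(s["contact_force"]).round(2))
E
python3 st.py
```

```text
Traceback (most recent call last):
  File "st.py", line 8, in <module>
    print("t",s["t"],"theta",th.round(4),"pivot~",(th-.1).round(3),"grasp-bolt(stand)",Y.inv().apply(G-B).round(2),"w",s["grip_width"].round(2),s["grip_force"].round(1))
                                                                                                                       ^^^^^^^^^^^^^^^^^^^^^
AttributeError: 'float' object has no attribute 'round'
```

```bash
sed -i 's/s\["grip_width"\].round(2),s\["grip_force"\].round(1)/s["grip_width"],s["grip_force"]/' st.py
cat > pv.py <<'E'
from m import *
for n in("scene","side","wrist"):
    p,d,K,T=grab(n);q=cloud(d,K,T).reshape(-1,3);q=q[~np.isnan(q[:,0])]
    yaw=-.238;R=np.array([[np.cos(yaw),np.sin(yaw)],[-np.sin(yaw),np.cos(yaw)]])
    s=np.c_[(q[:,:2]-[522.5,-212.9])@R.T,q[:,2]];x,y,z=s.T
    b=s[(x>-18)&(x<-10)&(y>28)&(y<80)&(z>85)&(z<175)]
    if len(b)<8: print(n,"few");continue
    # top surface: keep highest consistent line
    best=None
    for a in np.arange(-.4,.4,.01):
        e=b[:,2]-(129.5+10/np.cos(a)+np.tan(a)*b[:,1]);k=(abs(e)<2.5).sum()
        if best is None or k>best[0]: best=(k,a)
    e=b[:,2]-(129.5+10/np.cos(best[1])+np.tan(best[1])*b[:,1]);c=b[abs(e)<3.5]
    print(n,"boom",np.arctan(np.polyfit(c[:,1],c[:,2],1)[0]).round(3),len(c),len(b))
E
python3 st.py; python3 pv.py
```

```text
t 5.25 theta -0.0995 pivot~ -0.2 grasp-bolt(stand) [18.09 -0.64 -0.06] w 23.462529440553123 40.00136488582939
F stand [ 0.05 -3.92  3.05] M stand [-0.786 -0.067  0.067] tool F [-0.04 -4.2  -2.64]
scene boom -0.218 25 25
side boom -0.201 29 30
wrist boom -0.202 1226 1275
```

Emit:
send_rows --plan '[{"dx": 0, "dy": -0.0006, "dz": 0, "wx": -0.01, "wy": 0, "wz": 0, "jaw": 0.02}, {"dx": 0, "dy": -0.0006, "dz": 0, "wx": -0.03, "wy": 0, "wz": 0, "jaw": 0.02}, {"dx": 0, "dy": -0.0004, "dz": 0, "wx": -0.05, "wy": 0, "wz": 0, "jaw": 0.02}, {"dx": 0, "dy": -0.0002, "dz": 0, "wx": -0.07, "wy": 0, "wz": 0, "jaw": 0.02}, {"dx": 0, "dy": 0, "dz": 0, "wx": -0.09, "wy": 0, "wz": 0, "jaw": 0.02}, {"dx": 0, "dy": 0.0001, "dz": -0.0001, "wx": -0.11, "wy": 0, "wz": 0, "jaw": 0.02}, {"dx": 0, "dy": 0.0003, "dz": -0.0001, "wx": -0.13, "wy": 0, "wz": 0, "jaw": 0.02}, {"dx": 0, "dy": 0.0004, "dz": -0.0001, "wx": -0.15, "wy": 0, "wz": 0, "jaw": 0.02}, {"dx": 0, "dy": 0.0006, "dz": -0.0001, "wx": -0.17, "wy": 0, "wz": 0, "jaw": 0.02}, {"dx": 0, "dy": 0.0008, "dz": -0.0002, "wx": -0.2, "wy": 0, "wz": 0, "jaw": 0.02}, {"dx": 0, "dy": 0.0008, "dz": -0.0002, "wx": -0.2, "wy": 0, "wz": 0, "jaw": 0.02}]'

```text
t: 6.32
ee_pos: [540.1, -216.9, 121.6]
ee_rot: [0.005, 0.118, 0.992, 0.052]
contact_force: [-0.1, -2.7, 5.9]
grip_width: 23.4
grip_force: 40.0
```

```bash
python3 st.py; python3 pv.py; python3 st.py
```

```text
t 6.3167 theta 0.1041 pivot~ 0.004 grasp-bolt(stand) [18.07 -0.55 -0.07] w 23.44666816708899 40.00384211540222
F stand [ 0.57 -2.63  5.92] M stand [-0.315 -0.106  0.097] tool F [-0.55 -2.   -6.16]
scene boom -0.03 28 28
side boom -0.002 34 36
wrist boom 0.002 1199 1312
t 6.4667 theta 0.102 pivot~ 0.002 grasp-bolt(stand) [18.05 -0.56 -0.09] w 23.454827181364614 40.002224491909146
F stand [-0.02 -4.13  4.82] M stand [-0.632 -0.178  0.037] tool F [ 0.04 -3.62 -5.22]
```

```bash
cat > av.py <<'E'
from g import *
Y=Ro.from_euler('z',YAW);A=[]
for i in range(5):
    arm.capture("side");s=arm.sense();q=s["ee_rot"];C=Ro.from_quat([q[1],q[2],q[3],q[0]]);zt=C.apply([0,0,1])
    th=np.arctan2(Y.inv().apply(zt)[1],-zt[2]);F=C.inv().apply(s["contact_force"]);M=C.inv().apply(s["wrist_torque"])
    A.append(np.r_[th,F,M])
A=np.array(A);m=A.mean(0)
print("t",s["t"],"theta",m[0].round(4),"toolF",m[1:4].round(2),"Msx=-toolMx",(-m[4]).round(3),"bolt M(h=.165,.2)",(-m[4]-.165*m[2]).round(3),(-m[4]-.2*m[2]).round(3),"sd",A.std(0).round(3)[[0,2,4]],"w",s["grip_width"])
E
python3 av.py
```

```text
t 6.7167 theta 0.1017 toolF [-0.74 -2.51 -6.14] Msx=-toolMx -0.653 bolt M(h=.165,.2) -0.239 -0.151 sd [0.    0.225 0.028] w 23.647191247356993
```

Emit:
send_rows --plan '[{"dx": 0, "dy": -0.0006, "dz": -0.0005, "wx": -0.01, "wy": 0, "wz": 0, "jaw": 0.02}, {"dx": 0, "dy": -0.0006, "dz": -0.001, "wx": -0.02, "wy": 0, "wz": 0, "jaw": 0.02}, {"dx": 0, "dy": -0.0006, "dz": -0.001, "wx": -0.03, "wy": 0, "wz": 0, "jaw": 0.02}, {"dx": 0, "dy": -0.0006, "dz": -0.001, "wx": -0.03, "wy": 0, "wz": 0, "jaw": 0.02}, {"dx": 0, "dy": -0.0006, "dz": -0.001, "wx": -0.03, "wy": 0, "wz": 0, "jaw": 0.02}]'

```text
t: 7.13
ee_pos: [540.1, -216.7, 121.6]
ee_rot: [0.006, 0.118, 0.991, 0.066]
contact_force: [6.3, 0.3, -0.1]
grip_width: 23.3
grip_force: 40.0
```

```bash
python3 av.py; python3 pv.py
```

```text
t 7.3833 theta 0.1326 toolF [-4.67  1.05  0.2 ] Msx=-toolMx 0.072 bolt M(h=.165,.2) -0.1 -0.137 sd [0.    0.645 0.018] w 23.575302355815634
scene boom 0.049 28 29
side boom -0.0 35 35
wrist boom 0.031 1185 1296
```

Emit:
send_rows --plan '[{"dx": -0.0005, "dy": 0.0001, "dz": 0, "wx": -0.01, "wy": 0, "wz": 0, "jaw": 0.02}, {"dx": -0.0005, "dy": 0.0002, "dz": 0, "wx": -0.02, "wy": 0, "wz": 0, "jaw": 0.02}, {"dx": -0.0005, "dy": 0.0002, "dz": 0, "wx": -0.03, "wy": 0, "wz": 0, "jaw": 0.02}, {"dx": -0.0005, "dy": 0.0002, "dz": 0, "wx": -0.03, "wy": 0, "wz": 0, "jaw": 0.02}]'

```text
t: 7.87
ee_pos: [540.2, -216.5, 121.7]
ee_rot: [0.008, 0.118, 0.99, 0.082]
contact_force: [4.5, 3.8, -0.3]
grip_width: 23.2
grip_force: 40.0
```

```bash
python3 av.py; python3 pv.py
```

```text
t 8.1167 theta 0.1635 toolF [-4.84  2.74  1.04] Msx=-toolMx 0.4 bolt M(h=.165,.2) -0.053 -0.149 sd [0.    0.219 0.047] w 23.44468214736519
scene boom 0.045 29 29
side boom 0.059 37 40
wrist boom 0.063 1199 1319
```

Emit:
send_rows --plan '[{"dx": -0.0005, "dy": 0.0003, "dz": 0, "wx": -0.01, "wy": 0, "wz": 0, "jaw": 0.02}, {"dx": -0.0005, "dy": 0.0005, "dz": 0, "wx": -0.02, "wy": 0, "wz": 0, "jaw": 0.02}, {"dx": -0.0005, "dy": 0.0007, "dz": 0, "wx": -0.03, "wy": 0, "wz": 0, "jaw": 0.02}, {"dx": -0.0005, "dy": 0.0007, "dz": 0, "wx": -0.03, "wy": 0, "wz": 0, "jaw": 0.02}]'

```text
t: 8.6
ee_pos: [540.2, -216.3, 121.7]
ee_rot: [0.009, 0.118, 0.988, 0.096]
contact_force: [5.1, 3.6, -1.1]
grip_width: 23.3
grip_force: 40.0
```

```bash
python3 av.py; python3 pv.py
```

```text
t 8.85 theta 0.1928 toolF [-3.34  3.64  1.4 ] Msx=-toolMx 0.458 bolt M(h=.165,.2) -0.142 -0.27 sd [0.    0.571 0.029] w 23.427793646406794
scene boom 0.082 33 33
side boom 0.07 37 41
wrist boom 0.091 1205 1334
```

Emit:
send_rows --plan '[{"dx": 0, "dy": 0.0003, "dz": 0, "wx": -0.005, "wy": 0, "wz": 0, "jaw": 0.02}, {"dx": 0, "dy": 0.0005, "dz": 0, "wx": -0.01, "wy": 0, "wz": 0, "jaw": 0.02}, {"dx": 0, "dy": 0.0007, "dz": 0, "wx": -0.015, "wy": 0, "wz": 0, "jaw": 0.02}, {"dx": 0, "dy": 0.0007, "dz": 0, "wx": -0.015, "wy": 0, "wz": 0, "jaw": 0.02}]'

```text
t: 9.33
ee_pos: [540.3, -216.1, 121.8]
ee_rot: [0.01, 0.118, 0.988, 0.103]
contact_force: [4.0, 2.5, -3.2]
grip_width: 23.2
grip_force: 40.0
```

```bash
python3 av.py; python3 pv.py
```

```text
t 9.5833 theta 0.2057 toolF [-3.2   2.89  4.54] Msx=-toolMx 0.32 bolt M(h=.165,.2) -0.158 -0.259 sd [0.    0.412 0.014] w 23.547060617429157
scene boom 0.079 34 35
side boom 0.087 34 39
wrist boom 0.104 1198 1333
```

Emit:
send_rows --plan '[{"dx": 0, "dy": 0.0002, "dz": 0, "wx": -0.005, "wy": 0, "wz": 0, "jaw": 0.02}, {"dx": 0, "dy": 0.0004, "dz": 0.0005, "wx": -0.01, "wy": 0, "wz": 0, "jaw": 0.02}, {"dx": 0, "dy": 0.0005, "dz": 0.0005, "wx": -0.015, "wy": 0, "wz": 0, "jaw": 0.02}, {"dx": 0, "dy": 0.0006, "dz": 0.0005, "wx": -0.02, "wy": 0, "wz": 0, "jaw": 0.02}, {"dx": 0, "dy": 0.0006, "dz": 0.0005, "wx": -0.02, "wy": 0, "wz": 0, "jaw": 0.02}]'

```text
t: 10.15
ee_pos: [540.3, -216.0, 121.8]
ee_rot: [0.011, 0.117, 0.987, 0.112]
contact_force: [1.6, 2.7, -5.0]
grip_width: 23.5
grip_force: 40.0
```

```bash
python3 av.py; python3 pv.py
```

```text
t 10.4 theta 0.2247 toolF [-0.58  0.47  3.98] Msx=-toolMx -0.133 bolt M(h=.165,.2) -0.211 -0.227 sd [0.    0.568 0.061] w 23.48892706100229
scene boom 0.104 33 34
side boom 0.136 36 45
wrist boom 0.121 1207 1344
```

Emit:
send_rows --plan '[{"dx": 0, "dy": 0.0001, "dz": 0.0004, "wx": -0.005, "wy": 0, "wz": 0, "jaw": 0.02}, {"dx": 0, "dy": 0.0001, "dz": 0.0008, "wx": -0.01, "wy": 0, "wz": 0, "jaw": 0.02}, {"dx": 0, "dy": 0.0001, "dz": 0.0008, "wx": -0.015, "wy": 0, "wz": 0, "jaw": 0.02}, {"dx": 0, "dy": 0.0001, "dz": 0.0008, "wx": -0.02, "wy": 0, "wz": 0, "jaw": 0.02}, {"dx": 0, "dy": 0.0001, "dz": 0.0008, "wx": -0.02, "wy": 0, "wz": 0, "jaw": 0.02}]'

```text
t: 10.97
ee_pos: [540.4, -215.8, 121.8]
ee_rot: [0.012, 0.117, 0.986, 0.122]
contact_force: [-4.9, 1.5, 3.9]
grip_width: 23.4
grip_force: 40.0
```

```bash
python3 av.py; python3 pv.py
```

```text
t 11.2167 theta 0.2445 toolF [ 5.36  1.25 -3.98] Msx=-toolMx -0.584 bolt M(h=.165,.2) -0.791 -0.835 sd [0.    0.357 0.038] w 23.097141457822154
scene boom 0.099 35 35
side boom 0.147 38 40
wrist boom 0.134 1189 1329
```

Torque about the bolt jumped from about -0.2 to -0.8 N m, and the boom now lags the tool, so the stop is reached. I ease off to a light press.

Emit:
send_rows --plan '[{"dx": 0, "dy": 0, "dz": -0.0002, "wx": 0.004, "wy": 0, "wz": 0, "jaw": 0.02}, {"dx": 0, "dy": -0.0001, "dz": -0.0004, "wx": 0.008, "wy": 0, "wz": 0, "jaw": 0.02}, {"dx": 0, "dy": -0.0001, "dz": -0.0004, "wx": 0.008, "wy": 0, "wz": 0, "jaw": 0.02}]'

```text
t: 11.62
ee_pos: [540.5, -215.9, 121.8]
ee_rot: [0.012, 0.117, 0.986, 0.117]
contact_force: [-4.8, 0.6, 3.0]
grip_width: 23.6
grip_force: 40.0
```

```bash
python3 av.py; python3 pv.py; python3 - <<'E'
from h import *
p=load("scene")[0][190:260,225:285];q=load("side")[0][205:275,240:300]
cv2.imwrite("pics/g.png",cv2.cvtColor(cv2.resize(np.hstack([p,q]),None,fx=6,fy=6,interpolation=2),4))
E
```

```text
t 11.8667 theta 0.2365 toolF [ 5.34  0.15 -3.84] Msx=-toolMx -0.483 bolt M(h=.165,.2) -0.508 -0.513 sd [0.    0.539 0.021] w 23.52478267831509
scene boom 0.11 32 34
side boom 0.152 40 44
wrist boom 0.13 1190 1329
```

View pics/g.png

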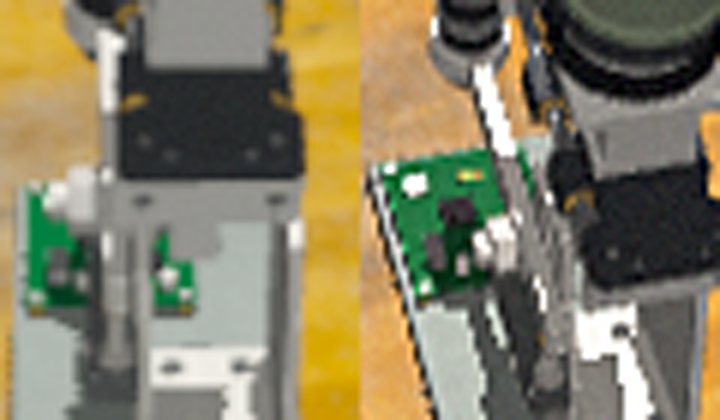

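Emit:
send_rows --plan '[{"dx": 0.0003, "dy": 0, "dz": -0.0002, "wx": 0.002, "wy": 0, "wz": 0, "jaw": 0.02}, {"dx": 0.0006, "dy": 0, "dz": -0.0004, "wx": 0.003, "wy": 0, "wz": 0, "jaw": 0.02}, {"dx": 0.0006, "dy": 0, "dz": -0.0004, "wx": 0.003, "wy": 0, "wz": 0, "jaw": 0.02}]'

```text
t: 12.27
ee_pos: [540.4, -215.9, 121.8]
ee_rot: [0.012, 0.117, 0.986, 0.116]
contact_force: [-3.8, -0.1, -0.3]
grip_width: 23.9
grip_force: 40.0
```

```bash
python3 av.py; python3 pv.py; python3 av.py
```

```text
t 12.5167 theta 0.2336 toolF [ 2.43 -1.02  0.01] Msx=-toolMx -0.624 bolt M(h=.165,.2) -0.455 -0.419 sd [0.    0.868 0.019] w 23.501600851738658
scene boom 0.121 32 34
side boom 0.114 40 45
wrist boom 0.127 1195 1338
t 12.9167 theta 0.2337 toolF [ 1.52 -1.86  1.2 ] Msx=-toolMx -0.754 bolt M(h=.165,.2) -0.447 -0.382 sd [0.    0.273 0.061] w 23.339801834459657
```

```bash
python3 -c "
from workcell import arm
print(arm.job_done())"
```

```text
the job is handed in; nothing more can be done
None
```

I handed the job in with the gripper still holding the bolt head at 40 N. The boom has swung up to about +0.13 rad and is pressed lightly on its upper stop, with roughly 0.2 N m beyond its own weight. I judged the stop contact from the torque rise, briefly about 0.8 N m before I eased off, because the cameras could not see the screw.

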